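# Bring the empty bay of a stock carousel to the front and refill it

## Robot

A 7-joint arm with a two-finger parallel gripper is mounted at the origin on a cart in front of the work surface, level with it; the furniture and walls round the work are solid. World frame = base frame: x ahead of the robot, y to its left, z up, the work surface at z = 0. Lengths are in m, angles in rad, forces in N, time in s.
With the tool pointing down it reaches from about 0.425 to 0.825 m from the base axis. Payload 3.6 kg.
Tool frame: the origin (TCP) lies at the very end of the fingers, on their centre line; the grasp point (between the pads) lies bot.grip_point_offset behind it (bot.grip_point_offset is the distance from the TCP to the grasp point, in m); z points along the fingers, y is the line along which they close (so a half turn about z gives the same grasp; the last joint's range is limited). The gripper opens to 85 mm and grips with 20 to 120 N. Pads are 22 mm wide; open, the fingers measure 114 mm over their backs; the gripper's body (76 mm by 85 mm) begins 54 mm behind the grasp point. The pads swing forward as they close: fully open they stand 13 mm farther back than shut.
Start: joints at [-1.133, 0.615, -0.013, 1.423, 0.008, 1.103, -0.04], TCP at [0.291, 0.581, 0.231] pointing down, gripper open.
Joint ranges: [-3.12, 3.12], [-0.3, 2.06], [-1.34, 1.32], [0.26, 2.42], [-1.36, 4.5], [0.01, 1.98], [-2.84, 2.84]. Speed limits (rad/s): [2.79, 2.79, 3.14, 3.14, 3.14, 3.14, 3.14].

## Interface

Orientations are given as [roll, pitch, yaw] about the fixed x, y, z axes, in that order (R = Rz(yaw) Ry(pitch) Rx(roll)).
In Python, from rig import sensors, optics, job_done, bot gives the robot as it stands. The module is installed in compiled form; this text tells all that it offers.
- The arm moves only by the tool send_rows, never from a script. Its arguments are lists of equal length, an entry for each row: "xyz": the shift along the tool's x, y, z each as a share of 2 cm, from -1 to 1, a list of three; "twist": the turn, a rotation vector about the tool's x, y, z each as a share of 5 degrees, from -1 to 1, a list of three. In form: {"xyz": [[dx, dy, dz], ...], "twist": [[rx, ry, rz], ...]}. A call has 1 to 10 rows; each row shifts and turns the commanded pose from where the row before left it, along the tool's axes as they then stand; what a row does not reach is not made up. A row lasts 1/12 s, in which the tool goes at most 41.7 mm and 7.16 degrees, less where a joint would pass 70% of its speed; a pose out of reach is approached as far as the arm can. A call with a number of a shift or a turn outside -1 to 1 is refused whole. A call with a gripper value outside its range is refused whole. "fingers" is the opening, from -1 (shut) to 1 (fully open), so that 0 is half open, set as the call begins (left out, the last holds). The fingers move at their own pace and stop on an object; "squeeze" is the grip in N (left out, the last holds). Time passes only in rows, so rows that do not move let the fingers close. It gives the time, the measured TCP pose, the force, the opening and the grip force at its end, in the units of the state.
- sensors.observe(): the state, without advancing time (a new reading comes with each control period).
- optics.capture(name): name is "scene" or "top"; returns a dict with "pixels" (400x640x3 uint8, blue, green, red), "intrinsics" (3x3 intrinsics, pixels), "xyz" and "rotation" of the camera in the world. Camera axes: x right, y down, z forward; pixel columns grow to the right and rows downward; lengths in m; the calibration is good to about 2 mm. A picture is of the moment at which its call begins. There is no depth.
- job_done(): hands the job in; it is judged then, once.
The state is a dict: "clock": time; "q": joint angles; "dq": joint speeds; "joint_torque": joint torques, N m; "ee_pos": TCP position; "ee_rot": TCP orientation; "contact_force": force on the tool from outside, world axes, zero at the start; "wrist_torque": the same for the moment, N m; "gripper_width": finger opening in m; "grip_force": force on a finger pad.
Only numpy, scipy, OpenCV 4.12 (cv2) and the standard library are available. Lean on these libraries where they do the work, as an engineer would, in place of code of your own. Each camera call takes 0.05 s, during which the arm holds its last target. There are 200 camera calls.

## Task

Turn the stock carousel (it has upright pegs on its rim to push) until its empty bay faces front, straight over the fixed pointer on its foot. Then refill that bay with the two cartons from the table: lay the first flat and lengthwise on the sloping deck, pushed back against the backstop, and stack the second squarely on top of it, also back against the backstop. Leave the bay over the pointer and do not disturb the cap, the dish or the black puck.

Things in the scene. Friction and masses are not known exactly. Their poses are not given: they have to be found in the camera images.
- stand: Foot of the carousel, screwed to the table, dark steel disc 200 mm across. Origin: on the vertical turning axis, at table height. Its -x axis points to the front of the stand, out along the pointer; z is up. It stands at a different place and yaw each time.
- pointer (a point): Top of the upturned end of the fixed steel pointer strip that sticks out under the front of the turntable, 175 mm from the turning axis and 34 mm above the table (the rim is at 155 mm).
- carousel (a joint): Angle of the turntable, rad, counter-clockwise from above, endless (starts between 0.8 and 5.48); 0 (and 2 pi) is where the empty bay stands straight over the pointer. Stiff bearing: about 2.5 N on a peg turns it, and it stays where it is left. Turntable: grey round plate, radius 155 mm, top 34 mm above the table.
- peg_1 (a point): Half-way up (62 mm above the table) the peg 45 degrees counter-clockwise (from above) of the empty bay. The carousel has four such upright steel pegs to turn it by, 140 mm from the axis, half-way between each two bays (peg_2, 3, 4 follow counter-clockwise by 90 degrees each): diameter 14 mm, from 34 to 89 mm above the table.
- core_top (a point): Top of the small bolt on the carousel's tapered square core, on the turning axis, 120 mm above the table (the core's flat top: 112 mm). Round the core stand four alike sloping bays 90 degrees apart; three hold two cartons each (stock fixed to the carousel, highest corner 127 mm above the table), one is empty.
- bay: Empty bay: aluminium deck 58 mm wide, 78 mm long, no sides, sloping 20 degrees down to the core's flat face (backstop, square to it, 70 mm high). Origin: middle of the corner of deck and backstop, 45 mm from the axis, 46 mm above the table. x runs down the deck to the backstop (deck at x -78 to 0 mm), z square off the deck. Centre of a carton lying home: x -35, y 0, z 15 (first) or 45 mm (second).
- bay_mouth (a point): Middle of the upper, outer edge of the empty bay's deck, 118 mm from the turning axis, 73 mm above the table.
- carton_1_mid (a point): Centre of a loose brown fuse carton, 70 x 44 x 30 mm (along its x, y, z), about 0.1 kg, lying flat on the table; best gripped across its 44 mm width. On the deck it stays where it is let go (it does not slide down by itself). Either end may go to the backstop and either carton may be the lower.
- carton_2_mid (a point): Centre of the other loose carton, the same size, lying flat on the table.
- carton_1: The first carton; origin at the centre of its underside, x along its 70 mm length.
- carton_2: The second carton; origin at the centre of its underside, x along its 70 mm length.
- yellow_cap_mid (a point): Centre of a round yellow end cap, 60 mm across, 30 mm high; stays where it is.
- magnet_dish_mid (a point): Centre of a round steel dish, 87 mm across, 24 mm high; stays where it is.
- heater_puck_mid (a point): Centre of a round black puck, 68 mm across, 26 mm high; stays where it is.
Not all that is in view belongs to the job. What is shaped like the carton_2 but purple is not meant.

How it is judged:
On the way, in this order (a step that is already met when the one before it is completed fails the run):
1. the empty bay stands over the pointer, at rest (y of bay_mouth in the frame of stand between -0.012 and 0.012 m and x of bay_mouth in the frame of stand below -0.09 m and velocity of joint carousel between -0.1 and 0.1 rad/s), for 0.3 s.
2. one carton lies on the deck of the bay at the front, back against the backstop, let go (all of step 1 and (((x of carton_1_mid in the frame of bay between -0.041 and -0.032 m and y of carton_1_mid in the frame of bay between -0.01 and 0.01 m and z of carton_1_mid in the frame of bay between 0.01 and 0.02 m and angle between the z axis of carton_1_mid and the z axis of bay, either way round below 0.12 rad and angle between the x axis of carton_1_mid and the x axis of bay, either way round below 0.14 rad) and contact force between carton_1 and the fingers below 0.1 N and linear speed of carton_1 below 0.02 m/s) or ((x of carton_2_mid in the frame of bay between -0.041 and -0.032 m and y of carton_2_mid in the frame of bay between -0.01 and 0.01 m and z of carton_2_mid in the frame of bay between 0.01 and 0.02 m and angle between the z axis of carton_2_mid and the z axis of bay, either way round below 0.12 rad and angle between the x axis of carton_2_mid and the x axis of bay, either way round below 0.14 rad) and contact force between carton_2 and the fingers below 0.1 N and linear speed of carton_2 below 0.02 m/s))), for 0.2 s.
3. the second carton lies on the first, also back against the backstop (all of step 1 and (((x of carton_1_mid in the frame of bay between -0.041 and -0.032 m and y of carton_1_mid in the frame of bay between -0.01 and 0.01 m and z of carton_1_mid in the frame of bay between 0.01 and 0.02 m and angle between the z axis of carton_1_mid and the z axis of bay, either way round below 0.12 rad and angle between the x axis of carton_1_mid and the x axis of bay, either way round below 0.14 rad) and (x of carton_2_mid in the frame of bay between -0.041 and -0.032 m and y of carton_2_mid in the frame of bay between -0.01 and 0.01 m and z of carton_2_mid in the frame of bay between 0.04 and 0.05 m and angle between the z axis of carton_2_mid and the z axis of bay, either way round below 0.12 rad and angle between the x axis of carton_2_mid and the x axis of bay, either way round below 0.14 rad)) or ((x of carton_2_mid in the frame of bay between -0.041 and -0.032 m and y of carton_2_mid in the frame of bay between -0.01 and 0.01 m and z of carton_2_mid in the frame of bay between 0.01 and 0.02 m and angle between the z axis of carton_2_mid and the z axis of bay, either way round below 0.12 rad and angle between the x axis of carton_2_mid and the x axis of bay, either way round below 0.14 rad) and (x of carton_1_mid in the frame of bay between -0.041 and -0.032 m and y of carton_1_mid in the frame of bay between -0.01 and 0.01 m and z of carton_1_mid in the frame of bay between 0.04 and 0.05 m and angle between the z axis of carton_1_mid and the z axis of bay, either way round below 0.12 rad and angle between the x axis of carton_1_mid and the x axis of bay, either way round below 0.14 rad)))), for 0.2 s.
At the end, for the whole second after the job is handed in: Bay over the pointer (outer edge within 12 mm of its line); one carton on the deck, the other on top, each less than 6 mm from the backstop, within 10 mm of the bay's middle line, lengthwise within 8 degrees, flat within 7 degrees and 5 mm; all at rest and let go (all of step 3 and linear speed of each of carton_1, carton_2 below 0.02 m/s); the robot touches nothing.
It fails at once if cap, dish or puck shifted by more than 30 mm (distance of any of yellow_cap_mid, magnet_dish_mid, heater_puck_mid from where it was at the start of the episode above 0.03 m).
It also fails if it takes over 72 s, if anything falls off the work surface, if the arm or the gripper's body presses on something with over 40 N, if the wrist force passes 120 N, or if a joint passes its speed limit or range.

## Working session

There is one attempt and no reset: what is moved stays moved. The work goes in short steps, Python scripts to look and compute and a tool call to move; the robot and the scene stay as the last step left them, time stands still between calls to the robot, and variables do not carry over. Pictures are saved under pics/ and viewed, at most 10 in all, crops included, and the job is handed in when it is done.

Besides the shell and the picture viewer there is one more tool, called after "Emit:" by a JSON object that holds its "op" and its "data", one argument or row to a line. send_rows: Moves the arm, as the interface text tells. Its arguments: {"type":"object","properties":{"xyz":{"type":"array","items":{"type":"array","items":{"type":"number","minimum":-1,"maximum":1}}},"twist":{"type":"array","items":{"type":"array","items":{"type":"number","minimum":-1,"maximum":1}}},"fingers":{"type":"number"},"squeeze":{"type":"number"}},"required":["xyz","twist"]}

```bash
mkdir -p pics
cat > h.py <<'E'
import numpy as np, cv2
from rig import sensors, optics, job_done, bot
def snap(n,f=None):
    c=optics.capture(n)
    if f: cv2.imwrite(f'pics/{f}.png',c['pixels'])
    return c
def ray(c,u,v,z):
    d=np.array(c['rotation'])@np.linalg.inv(c['intrinsics'])@np.array([u,v,1.]); o=np.array(c['xyz'])
    return o+d*(z-o[2])/d[2]
def proj(c,p):
    q=np.array(c['intrinsics'])@np.array(c['rotation']).T@(np.array(p)-np.array(c['xyz'])); return q[:2]/q[2]
E
python3 - <<'E'
from h import *
for n in('top','scene'):
    c=snap(n,n+'0'); print(n,c['xyz'],np.round(c['rotation'],3).tolist(),np.round(c['intrinsics'],1).tolist())
s=sensors.observe(); print(s['ee_pos'],s['ee_rot'],s['gripper_width'],s['clock'],bot.grip_point_offset)
E
```

```text
top [0.36536689 0.0775138  1.46953062] [-3.016, 0.008, -1.598] [[457.1, 0.0, 316.8], [0.0, 457.1, 202.5], [0.0, 0.0, 1.0]]
scene [-0.30364323  1.11927019  0.99082703] [-2.154, 0.011, -2.451] [[490.3, 0.0, 332.4], [0.0, 490.3, 197.8], [0.0, 0.0, 1.0]]
[0.29046161 0.58072317 0.23023353] [-3.13924625e+00  1.01051744e-05  2.67786239e+00] 0.0855503886284966 0.1 0.0187
```

View pics/top0.png

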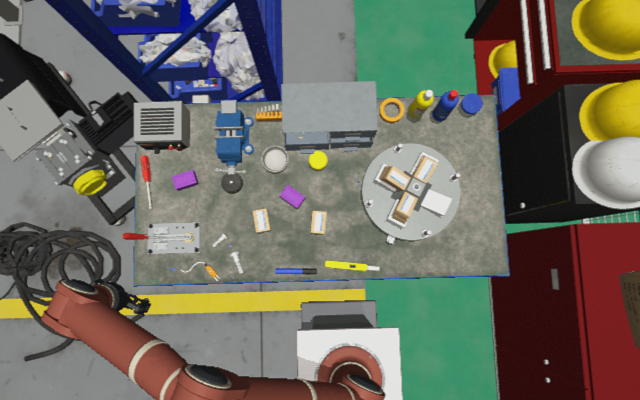

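View pics/scene0.png

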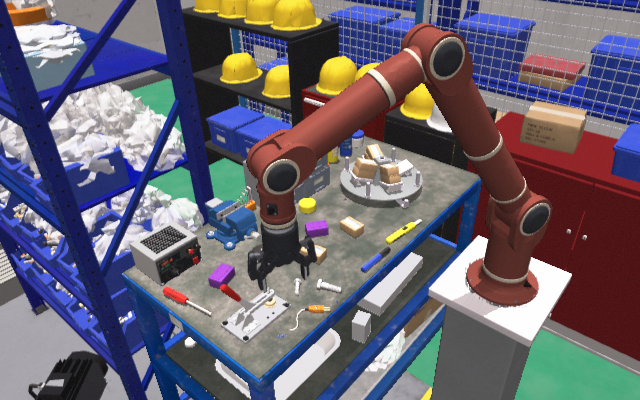

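```bash
sed -i "s/^def ray/from scipy.spatial.transform import Rotation as Ro\ndef ray/; s/c=optics.capture(n)/c=optics.capture(n); c['rotation']=Ro.from_euler('xyz',c['rotation']).as_matrix()/" h.py
sed -i '/^from scipy/d' h.py; sed -i '1i from scipy.spatial.transform import Rotation as Ro' h.py
python3 - <<'E'
from h import *
c=snap('top'); im=c['pixels']
a=cv2.resize(im[135:255,345:475],None,fx=4.5,fy=4.5,interpolation=cv2.INTER_CUBIC)
cv2.imwrite('pics/crop1.png',a)
hsv=cv2.cvtColor(im,cv2.COLOR_BGR2HSV)
g=im[130:260,345:480]; 
# cartons: hsv near pixel
for (u,v) in((261,220),(318,222)):
    print(hsv[v-14:v+15:4,u-9:u+10:4].tolist()[3], end='\n')
E
```

```text
[[36, 30, 121], [19, 73, 229], [45, 2, 230], [103, 18, 194], [19, 93, 173]]
[[41, 30, 121], [19, 84, 230], [45, 2, 230], [101, 41, 222], [19, 75, 210]]
```

View pics/crop1.png

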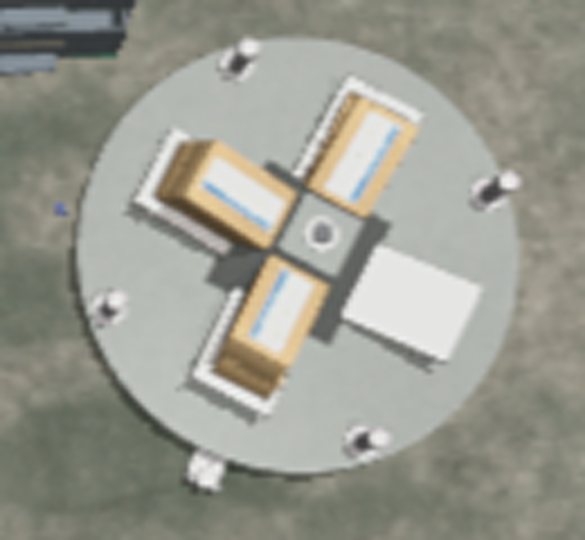

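Run:
```python
from h import *
c=snap('top'); im=c['pixels']; hsv=cv2.cvtColor(im,cv2.COLOR_BGR2HSV)
P=lambda x,y,z: ray(c,345+x/4.5-.4,135+y/4.5-.4,z)
core=P(321,233,.12); ptr=P(205,470,.034); m=P(463,325,.073)
print('core',core,'ptr',ptr,np.linalg.norm((ptr-core)[:2]),'mouth',m,np.linalg.norm((m-core)[:2]))
fa=np.arctan2(*(ptr-core)[1::-1]); ma=np.arctan2(*(m-core)[1::-1]); print('front ang',fa,'mouth',ma,'joint',(ma-fa)%6.283)
pg=[P(*q,.089) for q in((250,47),(118,297),(380,438),(509,182))]
for p in pg: print('peg',p,np.linalg.norm((p-core)[:2]),np.arctan2(*(p-core)[1::-1])-ma)
print('pegmean',np.mean(pg,0))
for u,v in((261,220),(318,222)):
    w=im[v-26:v+27,u-26:u+27].astype(int)
    h=hsv[v-26:v+27,u-26:u+27]
    k=((h[...,2]>165)|((h[...,0]>8)&(h[...,0]<24)&(h[...,1]>70)&(h[...,2]>90))).astype('uint8')
    n,l,st,ce=cv2.connectedComponentsWithStats(k); i=1+np.argmax(st[1:,4])
    ys,xs=np.nonzero(l==i)
    wp=np.array([ray(c,u-26+x,v-26+y,.027)[:2] for x,y in zip(xs,ys)],np.float32)
    r=cv2.minAreaRect(wp*1000); print('carton',r,st[i,4])
for n,(u,v) in dict(cap=(318,160),dish=(275,159),puck=(231,183),blueUp=(462,104),purple=(292,197)).items(): print(n,ray(c,u,v,.025))
```

```text
core [ 0.57575887 -0.2130008   0.12      ] ptr [ 0.42474457 -0.14199729  0.034     ] 0.16687365433573118 mouth [ 0.51690887 -0.31631803  0.073     ] 0.11890236355532816
front ang 2.702086455918176 mouth -2.08856659649321 joint 1.4923469475886142
peg [ 0.71106208 -0.1780238   0.089     ] 0.13975102933520006 2.3415368827347334
peg [ 0.54070216 -0.08033465  0.089     ] 0.13721983009065375 3.9177054174281034
peg [ 0.44063676 -0.25160214  0.089     ] 0.14052774787051714 -0.7747604845184655
peg [ 0.61205036 -0.34912098  0.089     ] 0.14087503393957043 0.7783231278820681
pegmean [ 0.57611284 -0.21477039  0.089     ]
carton ((495.66552734375, 262.26513671875), (73.39140319824219, 47.72723388671875), 9.1691312789917) 345
carton ((484.878173828125, 81.32559204101562), (47.30067443847656, 72.57319641113281), 83.36612701416016) 341
cap [0.68545172 0.07686971 0.025     ]
dish [0.69273086 0.21546228 0.025     ]
puck [0.61826824 0.35786774 0.025     ]
blueUp [ 0.85835126 -0.398255    0.025     ]
purple [0.56744988 0.16310463 0.025     ]
```

Emit:
{"op": "send_rows", "data": {
  "xyz": [
    [-1,-0.83,0],
    [-1,-0.83,0],
    [-1,-0.83,0],
    [-1,-0.83,0],
    [-1,-0.83,0],
    [-1,-0.83,0],
    [-1,-0.83,0],
    [-1,-0.83,0],
    [-1,-0.83,0],
    [-1,-0.83,0]
  ],
  "twist": [
    [0,0,0],
    [0,0,0],
    [0,0,0],
    [0,0,0],
    [0,0,0],
    [0,0,0],
    [0,0,0],
    [0,0,0],
    [0,0,0],
    [0,0,0]
  ],
  "fingers": -0.45,
  "squeeze": 20
}}

```text
clock: 1.03
ee_pos: [0.3956, 0.3421, 0.2312]
ee_rot: [-3.141, -0.0, 2.678]
contact_force: [1.4, -0.3, -0.5]
gripper_width: 0.0234
grip_force: 0.0
```

Emit:
{"op": "send_rows", "data": {
  "xyz": [
    [-1,-0.83,0],
    [-1,-0.83,0],
    [-1,-0.83,0],
    [-1,-0.83,0],
    [-1,-0.83,0],
    [-1,-0.83,0],
    [-1,-0.83,0],
    [-1,-0.83,0],
    [-1,-0.83,0],
    [-1,-0.83,0]
  ],
  "twist": [
    [0,0,0],
    [0,0,0],
    [0,0,0],
    [0,0,0],
    [0,0,0],
    [0,0,0],
    [0,0,0],
    [0,0,0],
    [0,0,0],
    [0,0,0]
  ]
}}

```text
clock: 1.87
ee_pos: [0.5002, 0.1042, 0.2313]
ee_rot: [-3.141, -0.0, 2.678]
contact_force: [0.0, 0.5, -0.5]
gripper_width: 0.0236
grip_force: 0.0
```

```bash
cat >> h.py <<'E'
def go(pos=None,R=None):
    "remaining shift in units of 2cm in tool axes, and twist in units of 5deg (tool axes)"
    s=sensors.observe(); R0=Ro.from_euler('xyz',s['ee_rot'])
    if pos is not None: print('shift',np.round(R0.inv().apply(np.array(pos)-s['ee_pos'])/.02,2))
    if R is not None: print('twist',np.round((R0.inv()*R).as_rotvec()/np.radians(5),2))
    print('pos',np.round(s['ee_pos'],4),'rpy',np.round(s['ee_rot'],3),'q',np.round(s['q'],2),'F',np.round(s['contact_force'],1),'w',round(s['gripper_width'],4),'gf',round(s['grip_force'],1),'t',round(s['clock'],2))
def down(yaw): return Ro.from_euler('xyz',[np.pi,0,yaw])
E
python3 -c "
from h import *
go((.4406,-.2516,.20),down(-2.88))"
```

```text
shift [ -5.29 -17.24   1.57]
twist [-0.   -0.   -8.31]
pos [0.5002 0.1042 0.2313] rpy [-3.141 -0.     2.678] q [-0.28  0.4   0.05  1.82 -0.02  0.92  0.89] F [ 0.   0.5 -0.5] w 0.0236 gf 0.0 t 1.87
```

Emit:
{"op": "send_rows", "data": {
  "xyz": [
    [-0.29,-0.96,0.09],
    [-0.29,-0.96,0.09],
    [-0.29,-0.96,0.09],
    [-0.29,-0.96,0.09],
    [-0.29,-0.96,0.09],
    [-0.29,-0.96,0.09],
    [-0.29,-0.96,0.09],
    [-0.29,-0.96,0.09],
    [-0.29,-0.96,0.09]
  ],
  "twist": [
    [0,0,0],
    [0,0,0],
    [0,0,0],
    [0,0,0],
    [0,0,0],
    [0,0,0],
    [0,0,0],
    [0,0,0],
    [0,0,0]
  ]
}}

```text
clock: 2.62
ee_pos: [0.469, -0.0733, 0.215]
ee_rot: [-3.142, -0.0, 2.678]
contact_force: [0.4, 0.3, 0.4]
gripper_width: 0.0233
grip_force: 0.0
```

Emit:
{"op": "send_rows", "data": {
  "xyz": [
    [-0.29,-0.96,0.09],
    [-0.29,-0.96,0.09],
    [-0.29,-0.96,0.09],
    [-0.29,-0.96,0.09],
    [-0.29,-0.96,0.09],
    [-0.29,-0.96,0.09],
    [-0.29,-0.96,0.09],
    [-0.29,-0.96,0.09],
    [-0.29,-0.96,0.09]
  ],
  "twist": [
    [0,0,0],
    [0,0,0],
    [0,0,0],
    [0,0,0],
    [0,0,0],
    [0,0,0],
    [0,0,0],
    [0,0,0],
    [0,0,0]
  ]
}}

```text
clock: 3.37
ee_pos: [0.4385, -0.2512, 0.1988]
ee_rot: [3.142, -0.0, 2.678]
contact_force: [0.3, -0.1, -0.3]
gripper_width: 0.0234
grip_force: 0.0
```

Emit:
{"op": "send_rows", "data": {
  "xyz": [
    [0,0,0.4],
    [0,0,0.4],
    [0,0,0.4],
    [0,0,0.4],
    [0,0,0.4],
    [0,0,0.4],
    [0,0,0.4],
    [0,0,0.4],
    [0,0,0.4],
    [0,0,0]
  ],
  "twist": [
    [0,0,-0.92],
    [0,0,-0.92],
    [0,0,-0.92],
    [0,0,-0.92],
    [0,0,-0.92],
    [0,0,-0.92],
    [0,0,-0.92],
    [0,0,-0.92],
    [0,0,-0.92],
    [0,0,0]
  ]
}}

```text
clock: 4.2
ee_pos: [0.4377, -0.25, 0.1255]
ee_rot: [3.139, -0.002, -2.882]
contact_force: [0.5, -0.1, 0.5]
gripper_width: 0.0236
grip_force: 0.0
```

```bash
python3 -c "
from h import *
go((.4406,-.2516,.05),down(-2.88))
c=snap('top');cv2.imwrite('pics/c2.png',cv2.resize(c['pixels'][170:270,370:490],None,fx=5,fy=5))
s=snap('scene');cv2.imwrite('pics/s2.png',s['pixels'])"
```

```text
shift [-0.13 -0.12  3.78]
twist [ 0.03 -0.03 -0.02]
pos [ 0.4377 -0.25    0.1255] rpy [ 3.139e+00 -2.000e-03 -2.882e+00] q [ 0.54  0.54 -0.09  1.96  0.08  0.65  2.23] F [ 0.5 -0.1  0.5] w 0.0236 gf 0.0 t 4.2
```

Emit:
{"op": "send_rows", "data": {
  "xyz": [
    [-0.13,-0.12,0.4],
    [0,0,0.6],
    [0,0,0.6],
    [0,0,0.6],
    [0,0,0.6],
    [0,0,0.6],
    [0,0,0.4],
    [0,0,0]
  ],
  "twist": [
    [0,0,0],
    [0,0,0],
    [0,0,0],
    [0,0,0],
    [0,0,0],
    [0,0,0],
    [0,0,0],
    [0,0,0]
  ]
}}

```text
clock: 4.97
ee_pos: [0.4413, -0.2516, 0.0495]
ee_rot: [3.14, -0.002, -2.883]
contact_force: [-0.4, 0.1, -0.4]
gripper_width: 0.0235
grip_force: 0.0
```

```bash
python3 -c "
from h import *
go((.4406,-.2516,.05),down(-2.88))
a=np.radians(5)
s=sensors.observe();R0=Ro.from_euler('xyz',s['ee_rot']);ax=np.array([.576,-.214]);p=s['ee_pos'][:2]-ax;print(np.linalg.norm(p),np.arctan2(p[1],p[0]))
c,si=np.cos(-a),np.sin(-a);q=np.array([[c,-si],[si,c]])@p
print(R0.inv().apply([*(q-p),0])/.02)
s=snap('scene');cv2.imwrite('pics/s2.png',cv2.resize(s['pixels'][100:260,260:460],None,fx=3.5,fy=3.5))"
```

```text
shift [ 0.04  0.01 -0.03]
twist [ 0.02 -0.02 -0.04]
pos [ 0.4413 -0.2516  0.0495] rpy [ 3.140e+00 -2.000e-03 -2.883e+00] q [ 0.52  0.67 -0.07  2.01  0.1   0.47  2.21] F [-0.4  0.1 -0.4] w 0.0235 gf 0.0 t 4.97
0.1398252541369797 -2.8694848365180343
[-0.01822352  0.60963616  0.00094064]
```

View pics/s2.png

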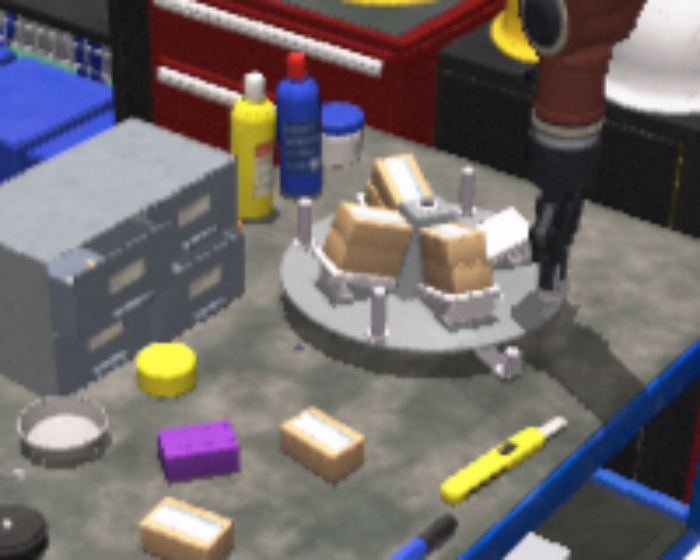

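Emit:
{"op": "send_rows", "data": {
  "xyz": [
    [-0.02,0.61,0],
    [-0.03,0.61,0],
    [-0.02,0.61,0],
    [-0.03,0.61,0],
    [-0.03,0.61,0],
    [-0.02,0.61,0],
    [-0.03,0.61,0],
    [-0.03,0.61,0]
  ],
  "twist": [
    [0,0,1],
    [0,0,1],
    [0,0,1],
    [0,0,1],
    [0,0,1],
    [0,0,1],
    [0,0,1],
    [0,0,1]
  ]
}}

```text
clock: 5.68
ee_pos: [0.4493, -0.1574, 0.0516]
ee_rot: [-3.14, -0.001, 2.696]
contact_force: [-2.9, -2.5, -0.1]
gripper_width: 0.0234
grip_force: 1.7
```

```bash
python3 -c "
from h import *
go()
s=sensors.observe();p=s['ee_pos'][:2]-np.array([.576,-.214]);print(np.linalg.norm(p),np.arctan2(p[1],p[0]))"
```

```text
pos [ 0.4493 -0.1574  0.0516] rpy [-3.140e+00 -1.000e-03  2.696e+00] q [ 0.2   0.64  0.13  2.1  -0.2   0.42  1.61] F [-2.9 -2.5 -0.1] w 0.0234 gf 1.7 t 5.68
0.138739680272315 2.721591646398795
```

Emit:
{"op": "send_rows", "data": {
  "xyz": [
    [-0.03,0.61,0],
    [-0.03,0.61,0],
    [-0.02,0.61,0],
    [-0.03,0.61,0],
    [-0.03,0.61,0],
    [-0.02,0.61,0],
    [-0.03,0.61,0],
    [-0.03,0.61,0],
    [0,0.4,0],
    [0,0,0]
  ],
  "twist": [
    [0,0,1],
    [0,0,1],
    [0,0,1],
    [0,0,1],
    [0,0,1],
    [0,0,1],
    [0,0,1],
    [0,0,1],
    [0,0,0.66],
    [0,0,0]
  ]
}}

```text
clock: 6.52
ee_pos: [0.5277, -0.0843, 0.0515]
ee_rot: [3.139, 0.001, 1.948]
contact_force: [0.5, -0.5, 0.3]
gripper_width: 0.0236
grip_force: 0.0
```

```bash
python3 -c "
from h import *
go()
s=sensors.observe();p=s['ee_pos'][:2]-np.array([.576,-.214]);print(np.linalg.norm(p),np.arctan2(p[1],p[0]))
c=snap('top');cv2.imwrite('pics/c3.png',cv2.resize(c['pixels'][135:255,345:475],None,fx=4.5,fy=4.5,interpolation=cv2.INTER_CUBIC))"
```

```text
pos [ 0.5277 -0.0843  0.0515] rpy [3.139e+00 1.000e-03 1.948e+00] q [-0.13  0.72  0.38  1.94 -0.48  0.56  0.96] F [ 0.5 -0.5  0.3] w 0.0236 gf 0.0 t 6.52
0.13836108459000993 1.9274836696380584
```

View pics/c3.png

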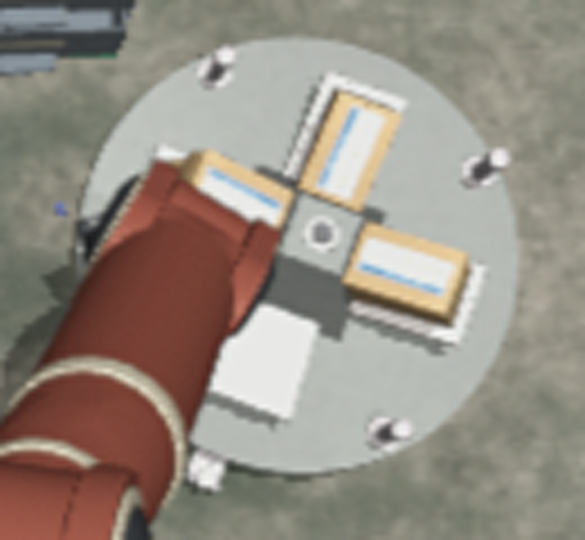

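```bash
python3 -c "
from h import *
c=snap('top')
P=lambda x,y,z: ray(c,345+x/4.5-.4,135+y/4.5-.4,z)
o=np.array([.576,-.2145])
for q,k in(((227,57),-2),((498,158),-3),((400,428),-4)):
    p=P(*q,.089)[:2]-o; a=np.arctan2(p[1],p[0]); print(np.linalg.norm(p),((a-np.pi/4+ (-k-1)*-np.pi/2)-2.70)%6.283)
m=P(256,400,.073)[:2]-o;print(np.linalg.norm(m),np.arctan2(m[1],m[0]))
"
```

```text
0.13884002039279678 1.6151490761363805
0.13869496671719553 4.7590426540851976
0.13869971273760012 1.6020551231208824
0.11426188250096596 2.768519279029469
```

Emit:
{"op": "send_rows", "data": {
  "xyz": [
    [0,0.14,0],
    [0,0.14,0],
    [0,0,0]
  ],
  "twist": [
    [0,0,0.3],
    [0,0,0.2],
    [0,0,0]
  ]
}}

```text
clock: 6.87
ee_pos: [0.5307, -0.0843, 0.0511]
ee_rot: [-3.141, -0.0, 1.902]
contact_force: [-0.9, -1.1, 1.3]
gripper_width: 0.0233
grip_force: 0.5
```

Emit:
{"op": "send_rows", "data": {
  "xyz": [
    [0,0,-0.5],
    [0,0,-1],
    [0,0,-1],
    [0,0,-1],
    [0,0,-1],
    [0,0,-1],
    [0,0,-1],
    [0,0,-1],
    [0,0,-0.5]
  ],
  "twist": [
    [0,0,0],
    [0,0,0],
    [0,0,0],
    [0,0,0],
    [0,0,0],
    [0,0,0],
    [0,0,0],
    [0,0,0],
    [0,0,0]
  ]
}}

```text
clock: 7.62
ee_pos: [0.5323, -0.0845, 0.2141]
ee_rot: [3.137, 0.002, 1.903]
contact_force: [0.4, 0.2, 0.7]
gripper_width: 0.0233
grip_force: 0.0
```

```bash
python3 -c "
from h import *
go((.485,.081,.2),down(np.radians(90+83.4)))
go((.485,.081,.2),down(np.radians(83.4)))
"
```

```text
shift [8.59 0.46 0.69]
twist [  0.04   0.05 -12.88]
pos [ 0.5323 -0.0845  0.2141] rpy [3.137e+00 2.000e-03 1.903e+00] q [-0.25  0.51  0.56  1.79 -0.32  0.94  0.78] F [0.4 0.2 0.7] w 0.0233 gf 0.0 t 7.62
shift [8.59 0.46 0.69]
twist [0.06 0.01 5.12]
pos [ 0.5323 -0.0845  0.2141] rpy [3.137e+00 2.000e-03 1.903e+00] q [-0.25  0.51  0.56  1.79 -0.32  0.94  0.78] F [0.4 0.2 0.7] w 0.0233 gf 0.0 t 7.62
```

```bash
cat >> h.py <<'E'
C,S=np.cos(np.radians(20)),np.sin(np.radians(20)); UP=np.array([0,0,1.])
def pick(cx,cy,ang,lift=0):
    u=np.array([np.cos(ang),np.sin(ang),0]); x=-C*u+S*UP; z=-S*u-C*UP
    R=Ro.from_matrix(np.c_[x,np.cross(z,x),z]); return np.array([cx,cy,.006+lift])-.005*u,R
AX=np.array([.576,-.2143]); 
def place(fa,layer,back=0,lift=0):
    i=-np.array([np.cos(fa),np.sin(fa),0]); bx=i*C-UP*S; bz=i*S+UP*C
    return np.array([*AX,.046])-.045*i+bx*(-.030-back)+bz*(.006+.03*layer+lift), down(np.arctan2(i[1],i[0]))
E
python3 -c "
from h import *
p,R=pick(.485,.0813,np.radians(-6.6),.09); print(p); go(p,R)
c=snap('top')
hs=cv2.cvtColor(c['pixels'],cv2.COLOR_BGR2HSV)
a=cv2.resize(c['pixels'][135:255,345:475],None,fx=4.5,fy=4.5,interpolation=cv2.INTER_CUBIC);cv2.imwrite('pics/c4.png',a)"
```

```text
[0.48003314 0.08187469 0.096     ]
shift [8.73 0.21 5.89]
twist [  2.28   3.62 -12.74]
pos [ 0.5323 -0.0845  0.2141] rpy [3.137e+00 2.000e-03 1.903e+00] q [-0.25  0.51  0.56  1.79 -0.32  0.94  0.78] F [0.4 0.2 0.7] w 0.0233 gf 0.0 t 7.62
```

View pics/c4.png

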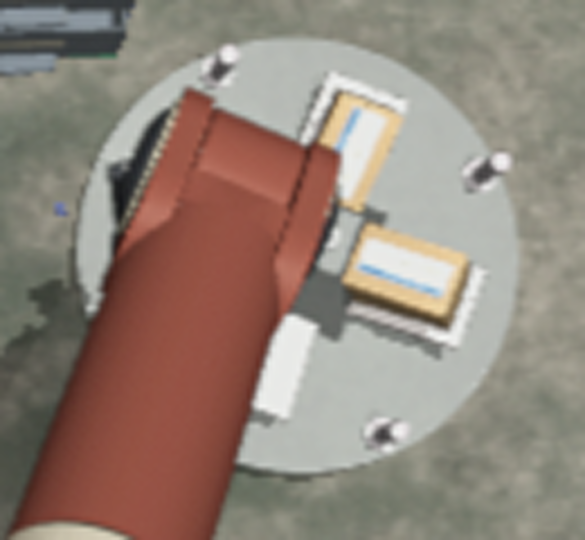

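Emit:
{"op": "send_rows", "data": {
  "xyz": [
    [0.97,0.02,0.1],
    [0.97,0.02,0.1],
    [0.97,0.02,0.1],
    [0.97,0.02,0.2],
    [0.97,0.02,0.2],
    [0.97,0.02,0.3],
    [0.97,0.02,0.5],
    [0.97,0.02,0.5],
    [0.97,0.02,0.5]
  ],
  "twist": [
    [0,0,0],
    [0,0,0],
    [0,0,0],
    [0,0,0],
    [0,0,0],
    [0,0,0],
    [0,0,0],
    [0,0,0],
    [0,0,0]
  ],
  "fingers": 0.7
}}

```text
clock: 8.42
ee_pos: [0.4767, 0.0832, 0.16]
ee_rot: [-3.141, -0.0, 1.903]
contact_force: [-0.2, -0.2, 0.5]
gripper_width: 0.0725
grip_force: 0.0
```

Emit:
{"op": "send_rows", "data": {
  "xyz": [
    [0,0,0],
    [0,0,0],
    [0,0,0],
    [0,0,0],
    [0,0,0],
    [0,0,0],
    [0,0,0],
    [0,0,0],
    [0,0,0],
    [0,0,0]
  ],
  "twist": [
    [0.17,0.28,-0.98],
    [0.18,0.28,-0.98],
    [0.18,0.28,-0.98],
    [0.17,0.28,-0.98],
    [0.18,0.28,-0.98],
    [0.17,0.28,-0.98],
    [0.18,0.28,-0.98],
    [0.17,0.28,-0.98],
    [0.18,0.28,-0.98],
    [0.17,0.28,-0.98]
  ]
}}

```text
clock: 9.25
ee_pos: [0.4771, 0.082, 0.1603]
ee_rot: [-3.105, -0.279, 2.762]
contact_force: [0.5, -0.1, -0.8]
gripper_width: 0.0727
grip_force: 0.0
```

Emit:
{"op": "send_rows", "data": {
  "xyz": [
    [0,0,0],
    [0,0,0],
    [0,0,0],
    [0,0,0]
  ],
  "twist": [
    [0.18,0.28,-0.98],
    [0.17,0.28,-0.98],
    [0.18,0.28,-0.98],
    [0,0,0]
  ]
}}

```text
clock: 9.58
ee_pos: [0.4777, 0.0827, 0.1598]
ee_rot: [3.14, -0.357, 3.029]
contact_force: [-0.4, 0.4, 0.3]
gripper_width: 0.0724
grip_force: 0.0
```

```bash
cat >> h.py <<'E'
def bayangle(c,tag=None,ref=2.70):
    "sharp peg tops by predicted neighbourhood"
    pass
E
python3 -c "
from h import *
p,R=pick(.485,.0813,np.radians(-6.6)); print(p); go(p,R)
c=snap('top')
cv2.imwrite('pics/c5.png',cv2.resize(c['pixels'][130:260,240:475],None,fx=3.4,fy=3.4,interpolation=cv2.INTER_CUBIC))"
```

```text
[0.48003314 0.08187469 0.006     ]
shift [-2.8  -0.04  7.16]
twist [ 0.01 -0.09  0.03]
pos [0.4777 0.0827 0.1598] rpy [ 3.14  -0.357  3.029] q [-0.25  0.62  0.16  1.72 -0.19  1.16  1.45] F [-0.4  0.4  0.3] w 0.0724 gf 0.0 t 9.58
```

View pics/c5.png

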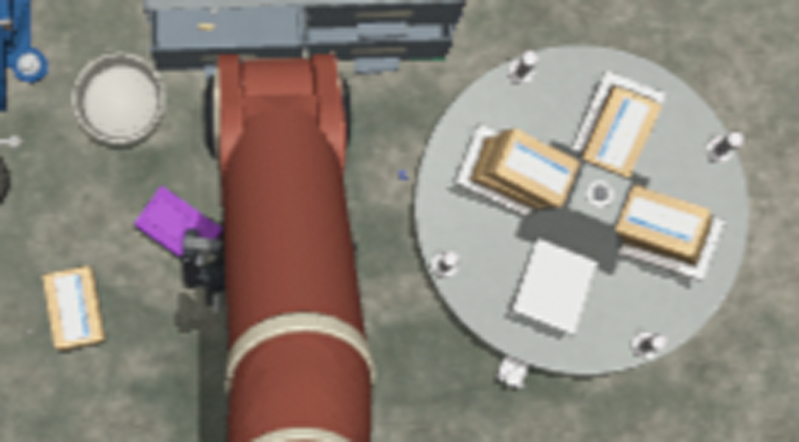

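Emit:
{"op": "send_rows", "data": {
  "xyz": [
    [-0.28,0,0.72],
    [-0.28,0,0.72],
    [-0.28,0,0.72],
    [-0.28,0,0.72],
    [-0.28,0,0.72],
    [-0.28,0,0.72],
    [-0.28,0,0.72],
    [-0.28,0,0.72],
    [-0.28,-0.04,0.7],
    [0,0,0]
  ],
  "twist": [
    [0,0,0],
    [0,0,0],
    [0,0,0],
    [0,0,0],
    [0,0,0],
    [0,0,0],
    [0,0,0],
    [0,0,0],
    [0,0,0],
    [0,0,0]
  ]
}}

```text
clock: 10.47
ee_pos: [0.4774, 0.0809, 0.0201]
ee_rot: [-3.14, -0.36, 3.024]
contact_force: [-0.2, -0.6, -1.2]
gripper_width: 0.0724
grip_force: 0.0
```

```bash
python3 -c "
from h import *
p,R=pick(.485,.0813,np.radians(-6.6)); go(p,R)
c=snap('top')
P=lambda x,y,z: ray(c,240+x/3.4-.35,130+y/3.4-.35,z)[:2]
t=P(600,192,.12);print('bolt',t)
pg=[P(*q,.089) for q in((529,57),(734,138),(655,341),(449,261))]
o=np.mean(pg,0);print(o)
for p in pg:
    d=p-o;print(np.linalg.norm(d),(np.arctan2(d[1],d[0])-np.pi/4)%(np.pi/2)+np.pi/2)
for n,q,z in(('mouth',(544,324),.073),('ptr',(512,373),.034)):
    d=P(*q,z)-o;print(n,np.linalg.norm(d),np.arctan2(d[1],d[0]))
"
```

```text
shift [-0.36  0.07  0.61]
twist [-0.01 -0.13 -0.02]
pos [0.4774 0.0809 0.0201] rpy [-3.14  -0.36   3.024] q [-0.23  0.83  0.12  1.8  -0.23  0.88  1.5 ] F [-0.2 -0.6 -1.2] w 0.0724 gf 0.0 t 10.47
bolt [ 0.5765192  -0.21360032]
[ 0.57588282 -0.21252758]
0.1404445088145288 2.719223617380975
0.14060321042093962 2.729599585249982
0.1385562579509445 2.719237399069252
0.14063738706274886 2.743025504092251
mouth 0.11957938936362511 2.751199849632867
ptr 0.167583300522367 2.708590251126082
```

Emit:
{"op": "send_rows", "data": {
  "xyz": [
    [-0.18,0.03,0.3],
    [-0.18,0.03,0.3],
    [0,0,0]
  ],
  "twist": [
    [0,0,0],
    [0,0,0],
    [0,0,0]
  ]
}}

```text
clock: 10.77
ee_pos: [0.4824, 0.0825, 0.008]
ee_rot: [3.141, -0.355, 3.027]
contact_force: [-0.3, -0.1, -0.6]
gripper_width: 0.0726
grip_force: 0.0
```

Emit:
{"op": "send_rows", "data": {
  "xyz": [
    [0,0,0],
    [0,0,0],
    [0,0,0],
    [0,0,0],
    [0,0,0],
    [0,0,0]
  ],
  "twist": [
    [0,0,0],
    [0,0,0],
    [0,0,0],
    [0,0,0],
    [0,0,0],
    [0,0,0]
  ],
  "fingers": -1,
  "squeeze": 30
}}

```text
clock: 11.27
ee_pos: [0.4829, 0.0823, 0.009]
ee_rot: [3.14, -0.354, 3.027]
contact_force: [1.2, 0.1, 3.9]
gripper_width: 0.0434
grip_force: 32.3
```

```bash
python3 -c "
from h import *
p,R=pick(.485,.0813,np.radians(-6.6)); go(p,R)
s=snap('scene');cv2.imwrite('pics/s6.png',cv2.resize(s['pixels'][150:290,250:430],None,fx=4,fy=4))"
```

```text
shift [ 0.08 -0.04  0.19]
twist [ 0.01 -0.06  0.01]
pos [0.4829 0.0823 0.009 ] rpy [ 3.14  -0.354  3.027] q [-0.23  0.85  0.12  1.79 -0.23  0.86  1.51] F [1.2 0.1 3.9] w 0.0434 gf 32.3 t 11.27
```

View pics/s6.png

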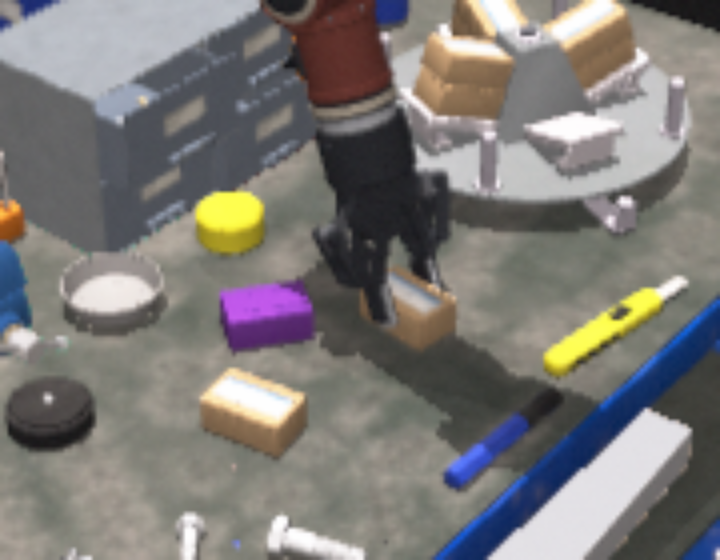

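Emit:
{"op": "send_rows", "data": {
  "xyz": [
    [0.17,0,-0.45],
    [0.33,0,-0.89],
    [0.33,0,-0.89],
    [0.33,0,-0.89],
    [0.33,0,-0.89],
    [0.33,0,-0.89],
    [0.33,0,-0.89],
    [0.33,0,-0.89],
    [0.33,0,-0.89],
    [0.33,0,-0.89]
  ],
  "twist": [
    [0,0,0],
    [0,0,0],
    [0,0,0],
    [0,0,0],
    [0,0,0],
    [0,0,0],
    [0,0,0],
    [0,0,0],
    [0,0,0],
    [0,0,0]
  ]
}}

```text
clock: 12.15
ee_pos: [0.4814, 0.082, 0.19]
ee_rot: [3.141, -0.357, 3.027]
contact_force: [0.1, 1.3, -0.3]
gripper_width: 0.0436
grip_force: 31.9
```

Emit:
{"op": "send_rows", "data": {
  "xyz": [
    [0,0,0],
    [0,0,0],
    [0,0,0],
    [0,0,0],
    [0,0,0]
  ],
  "twist": [
    [0,-0.8,0],
    [0,-0.8,0],
    [0,-0.8,0],
    [0,-0.8,0],
    [0,-0.85,0]
  ]
}}

```text
clock: 12.57
ee_pos: [0.4817, 0.082, 0.1893]
ee_rot: [3.141, 0.001, 3.027]
contact_force: [-0.5, 0.3, -0.7]
gripper_width: 0.0436
grip_force: 31.8
```

```bash
sed -i 's/^AX=.*/AX=np.array([.576,-.2135])/' h.py; python3 -c "
from h import *
p,R=place(2.725,0,.003,.003); print(p,R.as_euler('xyz')); go(p,down(3.027));go(None,R)"
```

```text
[ 0.50930595 -0.18398843  0.0657439 ] [ 3.14159265  0.         -0.41659265]
shift [ -2.89 -13.06   6.17]
twist [ 0.01  0.01 -0.  ]
pos [0.4817 0.082  0.1893] rpy [3.141e+00 1.000e-03 3.027e+00] q [-0.36  0.43  0.2   1.94 -0.12  0.79  1.37] F [-0.5  0.3 -0.7] w 0.0436 gf 31.8 t 12.57
twist [-1.000e-02  2.000e-02 -3.254e+01]
pos [0.4817 0.082  0.1893] rpy [3.141e+00 1.000e-03 3.027e+00] q [-0.36  0.43  0.2   1.94 -0.12  0.79  1.37] F [-0.5  0.3 -0.7] w 0.0436 gf 31.8 t 12.57
```

Emit:
{"op": "send_rows", "data": {
  "xyz": [
    [-0.2,-0.93,0],
    [-0.21,-0.93,0],
    [-0.2,-0.93,0],
    [-0.21,-0.93,0],
    [-0.2,-0.93,0],
    [-0.21,-0.93,0],
    [-0.2,-0.93,0]
  ],
  "twist": [
    [0,0,0],
    [0,0,0],
    [0,0,0],
    [0,0,0],
    [0,0,0],
    [0,0,0],
    [0,0,0]
  ]
}}

```text
clock: 13.15
ee_pos: [0.4948, -0.0512, 0.1888]
ee_rot: [3.141, -0.004, 3.027]
contact_force: [1.2, 0.6, -1.1]
gripper_width: 0.0434
grip_force: 31.9
```

Emit:
{"op": "send_rows", "data": {
  "xyz": [
    [-0.2,-0.93,0],
    [-0.21,-0.93,0],
    [-0.2,-0.93,0],
    [-0.21,-0.93,0],
    [-0.2,-0.93,0],
    [-0.21,-0.93,0],
    [-0.2,-0.93,0]
  ],
  "twist": [
    [0,0,0],
    [0,0,0],
    [0,0,0],
    [0,0,0],
    [0,0,0],
    [0,0,0],
    [0,0,0]
  ]
}}

```text
clock: 13.73
ee_pos: [0.5084, -0.1836, 0.1885]
ee_rot: [3.14, -0.004, 3.027]
contact_force: [-0.3, -1.6, -1.7]
gripper_width: 0.0437
grip_force: 31.9
```

Emit:
{"op": "send_rows", "data": {
  "xyz": [
    [0,0,0],
    [0,0,0],
    [0,0,0],
    [0,0,0],
    [0,0,0],
    [0,0,0],
    [0,0,0],
    [0,0,0],
    [0,0,0],
    [0,0,0]
  ],
  "twist": [
    [0,0,1],
    [0,0,1],
    [0,0,1],
    [0,0,1],
    [0,0,1],
    [0,0,1],
    [0,0,1],
    [0,0,1],
    [0,0,1],
    [0,0,1]
  ]
}}

```text
clock: 14.57
ee_pos: [0.5084, -0.1824, 0.1885]
ee_rot: [-3.14, -0.004, 2.15]
contact_force: [-0.8, -0.7, -1.3]
gripper_width: 0.0433
grip_force: 31.8
```

Emit:
{"op": "send_rows", "data": {
  "xyz": [
    [0,0,0],
    [0,0,0],
    [0,0,0],
    [0,0,0],
    [0,0,0],
    [0,0,0],
    [0,0,0],
    [0,0,0],
    [0,0,0],
    [0,0,0]
  ],
  "twist": [
    [0,0,1],
    [0,0,1],
    [0,0,1],
    [0,0,1],
    [0,0,1],
    [0,0,1],
    [0,0,1],
    [0,0,1],
    [0,0,1],
    [0,0,1]
  ]
}}

```text
clock: 15.4
ee_pos: [0.5085, -0.1823, 0.1885]
ee_rot: [-3.138, -0.002, 1.277]
contact_force: [0.7, -0.6, 0.2]
gripper_width: 0.0433
grip_force: 31.8
```

Emit:
{"op": "send_rows", "data": {
  "xyz": [
    [0,0,0],
    [0,0,0],
    [0,0,0],
    [0,0,0],
    [0,0,0],
    [0,0,0],
    [0,0,0],
    [0,0,0],
    [0,0,0],
    [0,0,0]
  ],
  "twist": [
    [0,0,1],
    [0,0,1],
    [0,0,1],
    [0,0,1],
    [0,0,1],
    [0,0,1],
    [0,0,1],
    [0,0,1],
    [0,0,1],
    [0,0,1]
  ]
}}

```text
clock: 16.23
ee_pos: [0.5087, -0.1821, 0.1884]
ee_rot: [-3.137, 0.002, 0.405]
contact_force: [0.2, -0.6, -0.9]
gripper_width: 0.0432
grip_force: 31.8
```

Emit:
{"op": "send_rows", "data": {
  "xyz": [
    [0,0,0],
    [0,0,0],
    [0,0,0],
    [0,0,0],
    [0,0,0],
    [0,0,0],
    [0,0,0],
    [0,0,0],
    [0,0,0],
    [0,0,0]
  ],
  "twist": [
    [0,0,1],
    [0,0,1],
    [0,0,1],
    [0,0,1],
    [0,0,1],
    [0,0,1],
    [0,0,1],
    [0,0,1],
    [0,0,1],
    [0,0,0.4]
  ]
}}

```text
clock: 17.07
ee_pos: [0.5088, -0.182, 0.1881]
ee_rot: [-3.14, 0.004, -0.415]
contact_force: [0.7, 0.3, -2.1]
gripper_width: 0.0433
grip_force: 31.8
```

```bash
python3 -c "
from h import *
p,R=place(2.725,0,.007,.007); go(p,R)
s=snap('scene');cv2.imwrite('pics/s7.png',cv2.resize(s['pixels'][100:240,310:460],None,fx=4,fy=4,interpolation=cv2.INTER_CUBIC))"
```

```text
shift [-0.03  0.09  5.86]
twist [-0.02  0.05  0.02]
pos [ 0.5088 -0.182   0.1881] rpy [-3.14   0.004 -0.415] q [-0.36  0.78  1.18  1.82 -0.8   1.13 -0.88] F [ 0.7  0.3 -2.1] w 0.0433 gf 31.8 t 17.07
```

View pics/s7.png

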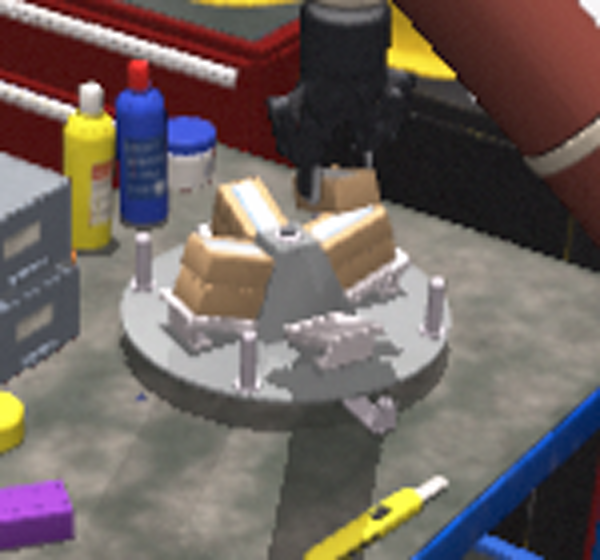

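Emit:
{"op": "send_rows", "data": {
  "xyz": [
    [0,0.05,0.7],
    [0,0.04,0.7],
    [0,0,0.7],
    [0,0,0.7],
    [0,0,0.7],
    [0,0,0.7],
    [0,0,0.6],
    [0,0,0.4],
    [0,0,0.3],
    [0,0,0.2]
  ],
  "twist": [
    [0,0,0],
    [0,0,0],
    [0,0,0],
    [0,0,0],
    [0,0,0],
    [0,0,0],
    [0,0,0],
    [0,0,0],
    [0,0,0],
    [0,0,0]
  ]
}}

```text
clock: 17.95
ee_pos: [0.5083, -0.1847, 0.0738]
ee_rot: [3.142, 0.003, -0.411]
contact_force: [-0.2, 0.1, -0.3]
gripper_width: 0.0437
grip_force: 31.9
```

```bash
python3 -c "
from h import *
p,R=place(2.725,0,.007,.007); go(p,R)
p,R=place(2.725,0,.003,.003); go(p,R)"
```

```text
shift [-0.09 -0.05  0.15]
twist [0.   0.03 0.06]
pos [ 0.5083 -0.1847  0.0738] rpy [ 3.142e+00  3.000e-03 -4.110e-01] q [-0.28  0.91  1.03  1.92 -0.99  0.94 -0.73] F [-0.2  0.1 -0.3] w 0.0437 gf 31.9 t 17.95
shift [ 0.03 -0.05  0.4 ]
twist [0.   0.03 0.06]
pos [ 0.5083 -0.1847  0.0738] rpy [ 3.142e+00  3.000e-03 -4.110e-01] q [-0.28  0.91  1.03  1.92 -0.99  0.94 -0.73] F [-0.2  0.1 -0.3] w 0.0437 gf 31.9 t 17.95
```

Emit:
{"op": "send_rows", "data": {
  "xyz": [
    [0,-0.05,0.15],
    [0,0,0.12],
    [0,0,0]
  ],
  "twist": [
    [0,0,0],
    [0,0,0],
    [0,0,0]
  ]
}}

```text
clock: 18.2
ee_pos: [0.5089, -0.1836, 0.0692]
ee_rot: [-3.141, 0.002, -0.411]
contact_force: [-0.3, 0.2, -1.6]
gripper_width: 0.0433
grip_force: 31.9
```

Emit:
{"op": "send_rows", "data": {
  "xyz": [
    [0,0,0.1],
    [0,0,0]
  ],
  "twist": [
    [0,0,0],
    [0,0,0]
  ]
}}

```text
clock: 18.37
ee_pos: [0.5089, -0.1837, 0.0673]
ee_rot: [-3.141, 0.002, -0.411]
contact_force: [0.1, 0.3, -0.8]
gripper_width: 0.0434
grip_force: 31.9
```

Emit:
{"op": "send_rows", "data": {
  "xyz": [
    [0,0,0.1],
    [0,0,0]
  ],
  "twist": [
    [0,0,0],
    [0,0,0]
  ]
}}

```text
clock: 18.53
ee_pos: [0.5093, -0.1841, 0.066]
ee_rot: [-3.141, 0.0, -0.412]
contact_force: [0.2, 0.8, 2.4]
gripper_width: 0.0434
grip_force: 32.3
```

Emit:
{"op": "send_rows", "data": {
  "xyz": [
    [0.1,0,0.04],
    [0,0,0]
  ],
  "twist": [
    [0,0,0],
    [0,0,0]
  ]
}}

```text
clock: 18.7
ee_pos: [0.5108, -0.1849, 0.0653]
ee_rot: [-3.141, 0.001, -0.412]
contact_force: [-1.8, 1.4, 7.0]
gripper_width: 0.0434
grip_force: 32.7
```

Emit:
{"op": "send_rows", "data": {
  "xyz": [
    [0.1,0,0.03],
    [0,0,0]
  ],
  "twist": [
    [0,0,0],
    [0,0,0]
  ]
}}

```text
clock: 18.87
ee_pos: [0.5107, -0.185, 0.0652]
ee_rot: [-3.14, 0.005, -0.412]
contact_force: [-7.2, 3.9, 13.1]
gripper_width: 0.0436
grip_force: 33.5
```

Emit:
{"op": "send_rows", "data": {
  "xyz": [
    [0.1,0,0.03],
    [0,0,0]
  ],
  "twist": [
    [0,0,0],
    [0,0,0]
  ]
}}

```text
clock: 19.03
ee_pos: [0.5108, -0.185, 0.0651]
ee_rot: [-3.138, 0.009, -0.413]
contact_force: [-9.6, 6.6, 19.2]
gripper_width: 0.0433
grip_force: 34.3
```

Emit:
{"op": "send_rows", "data": {
  "xyz": [
    [-0.1,0,-0.08],
    [0,0,0]
  ],
  "twist": [
    [0,0,0],
    [0,0,0]
  ]
}}

```text
clock: 19.2
ee_pos: [0.5109, -0.1849, 0.0651]
ee_rot: [-3.141, 0.005, -0.412]
contact_force: [-5.4, 3.1, 9.0]
gripper_width: 0.0438
grip_force: 33.1
```

Emit:
{"op": "send_rows", "data": {
  "xyz": [
    [0,0,0],
    [0,0,0],
    [0,0,0],
    [0,0,0]
  ],
  "twist": [
    [0,0,0],
    [0,0,0],
    [0,0,0],
    [0,0,0]
  ],
  "fingers": 0.5
}}

```text
clock: 19.53
ee_pos: [0.513, -0.1854, 0.0645]
ee_rot: [3.141, 0.002, -0.411]
contact_force: [0.7, 0.4, 0.2]
gripper_width: 0.064
grip_force: 0.0
```

Emit:
{"op": "send_rows", "data": {
  "xyz": [
    [0,0,-0.3],
    [0,0,-0.8],
    [0,0,-0.8],
    [0,0,-0.8],
    [0,0,-0.8],
    [0,0,-0.8],
    [0,0,-0.8],
    [0,0,-0.8],
    [0,0,-0.4]
  ],
  "twist": [
    [0,0,0],
    [0,0,0],
    [0,0,0],
    [0,0,0],
    [0,0,0],
    [0,0,0],
    [0,0,0],
    [0,0,0],
    [0,0,0]
  ]
}}

```text
clock: 20.28
ee_pos: [0.5133, -0.1863, 0.1931]
ee_rot: [3.141, -0.001, -0.412]
contact_force: [0.1, 0.2, -0.3]
gripper_width: 0.0643
grip_force: 0.0
```

```bash
python3 -c "
from h import *
p,R=pick(.4957,.2623,np.radians(9.17),.15); print(p,R.as_euler('xyz'));go(p,down(2.9))"
```

```text
[0.4907639  0.26150318 0.156     ] [-3.14159265 -0.34906585 -2.98154596]
shift [-10.   -20.07   1.84]
twist [-2.000e-02 -1.000e-02  3.405e+01]
pos [ 0.5133 -0.1863  0.1931] rpy [ 3.141e+00 -1.000e-03 -4.120e-01] q [-0.35  0.77  1.18  1.8  -0.79  1.14 -0.88] F [ 0.1  0.2 -0.3] w 0.0643 gf 0.0 t 20.28
```

Emit:
{"op": "send_rows", "data": {
  "xyz": [
    [0,0,0],
    [0,0,0],
    [0,0,0],
    [0,0,0],
    [0,0,0],
    [0,0,0],
    [0,0,0],
    [0,0,0],
    [0,0,0],
    [0,0,0]
  ],
  "twist": [
    [0,0,-1],
    [0,0,-1],
    [0,0,-1],
    [0,0,-1],
    [0,0,-1],
    [0,0,-1],
    [0,0,-1],
    [0,0,-1],
    [0,0,-1],
    [0,0,-1]
  ],
  "fingers": 0.7
}}

```text
clock: 21.12
ee_pos: [0.5126, -0.1854, 0.1907]
ee_rot: [-3.14, 0.002, 0.465]
contact_force: [0.5, -0.1, 0.6]
gripper_width: 0.0729
grip_force: 0.0
```

Emit:
{"op": "send_rows", "data": {
  "xyz": [
    [0,0,0],
    [0,0,0],
    [0,0,0],
    [0,0,0],
    [0,0,0],
    [0,0,0],
    [0,0,0],
    [0,0,0],
    [0,0,0],
    [0,0,0]
  ],
  "twist": [
    [0,0,-1],
    [0,0,-1],
    [0,0,-1],
    [0,0,-1],
    [0,0,-1],
    [0,0,-1],
    [0,0,-1],
    [0,0,-1],
    [0,0,-1],
    [0,0,-1]
  ]
}}

```text
clock: 21.95
ee_pos: [0.5125, -0.1855, 0.1907]
ee_rot: [-3.139, -0.0, 1.338]
contact_force: [0.3, -0.2, -0.4]
gripper_width: 0.0727
grip_force: 0.0
```

Emit:
{"op": "send_rows", "data": {
  "xyz": [
    [0,0,0],
    [0,0,0],
    [0,0,0],
    [0,0,0],
    [0,0,0],
    [0,0,0],
    [0,0,0],
    [0,0,0],
    [0,0,0],
    [0,0,0]
  ],
  "twist": [
    [0,0,-1],
    [0,0,-1],
    [0,0,-1],
    [0,0,-1],
    [0,0,-1],
    [0,0,-1],
    [0,0,-1],
    [0,0,-1],
    [0,0,-1],
    [0,0,-1]
  ]
}}

```text
clock: 22.78
ee_pos: [0.5124, -0.1857, 0.1907]
ee_rot: [-3.14, -0.002, 2.21]
contact_force: [1.1, -1.0, -0.9]
gripper_width: 0.0727
grip_force: 0.0
```

Emit:
{"op": "send_rows", "data": {
  "xyz": [
    [0,0,0],
    [0,0,0],
    [0,0,0],
    [0,0,0],
    [0,0,0],
    [0,0,0],
    [0,0,0],
    [0,0,0],
    [0,0,0],
    [0,0,0]
  ],
  "twist": [
    [0,0,-1],
    [0,0,-1],
    [0,0,-1],
    [0,0,-1],
    [0,0,-1],
    [0,0,-1],
    [0,0,-1],
    [0,0,-1],
    [0,0,-1],
    [0,0,-1]
  ]
}}

```text
clock: 23.62
ee_pos: [0.5124, -0.1857, 0.1906]
ee_rot: [3.141, -0.003, 3.083]
contact_force: [0.1, 0.8, 0.3]
gripper_width: 0.072
grip_force: 0.0
```

```bash
python3 -c "
from h import *
p,R=pick(.4957,.2623,np.radians(9.17),.10); print(p);go(p,R)"
```

```text
[0.4907639  0.26150318 0.106     ]
shift [ 2.38 22.26  4.25]
twist [ 0.45  3.96 -2.48]
pos [ 0.5124 -0.1857  0.1906] rpy [ 3.141e+00 -3.000e-03  3.083e+00] q [ 0.18  0.5   0.2   1.79 -0.13  0.87  1.94] F [0.1 0.8 0.3] w 0.072 gf 0.0 t 23.62
```

Emit:
{"op": "send_rows", "data": {
  "xyz": [
    [0.1,0.93,0],
    [0.1,0.93,0],
    [0.1,0.93,0],
    [0.1,0.93,0],
    [0.1,0.93,0],
    [0.1,0.93,0],
    [0.1,0.93,0],
    [0.1,0.93,0]
  ],
  "twist": [
    [0,0,0],
    [0,0,0],
    [0,0,0],
    [0,0,0],
    [0,0,0],
    [0,0,0],
    [0,0,0],
    [0,0,0]
  ]
}}

```text
clock: 24.28
ee_pos: [0.5057, -0.0354, 0.1909]
ee_rot: [3.141, -0.002, 3.078]
contact_force: [0.4, 0.3, 0.2]
gripper_width: 0.0726
grip_force: 0.0
```

Emit:
{"op": "send_rows", "data": {
  "xyz": [
    [0.1,0.93,0],
    [0.1,0.93,0],
    [0.1,0.93,0],
    [0.1,0.93,0],
    [0.1,0.93,0],
    [0.1,0.93,0],
    [0.1,0.93,0],
    [0.1,0.93,0]
  ],
  "twist": [
    [0,0,0],
    [0,0,0],
    [0,0,0],
    [0,0,0],
    [0,0,0],
    [0,0,0],
    [0,0,0],
    [0,0,0]
  ]
}}

```text
clock: 24.95
ee_pos: [0.4991, 0.1141, 0.1911]
ee_rot: [3.141, -0.002, 3.078]
contact_force: [-0.5, 0.0, -0.3]
gripper_width: 0.0728
grip_force: 0.0
```

Emit:
{"op": "send_rows", "data": {
  "xyz": [
    [0.1,0.93,0],
    [0.1,0.93,0],
    [0.1,0.93,0],
    [0.1,0.93,0],
    [0.1,0.93,0],
    [0.1,0.93,0],
    [0.1,0.93,0],
    [0.1,0.93,0]
  ],
  "twist": [
    [0,0,0],
    [0,0,0],
    [0,0,0],
    [0,0,0],
    [0,0,0],
    [0,0,0],
    [0,0,0],
    [0,0,0]
  ]
}}

```text
clock: 25.62
ee_pos: [0.4925, 0.2635, 0.1912]
ee_rot: [3.141, -0.002, 3.079]
contact_force: [0.2, 0.2, -0.1]
gripper_width: 0.0725
grip_force: 0.0
```

Emit:
{"op": "send_rows", "data": {
  "xyz": [
    [0,0,0],
    [0,0,0],
    [0,0,0],
    [0,0,0],
    [0,0,0],
    [0,0,0]
  ],
  "twist": [
    [0.09,0.79,-0.5],
    [0.09,0.79,-0.5],
    [0.09,0.79,-0.5],
    [0.09,0.79,-0.5],
    [0.09,0.79,-0.5],
    [0,0,0]
  ]
}}

```text
clock: 26.12
ee_pos: [0.4943, 0.2622, 0.1893]
ee_rot: [-3.14, -0.35, -2.985]
contact_force: [0.3, -0.3, -1.2]
gripper_width: 0.0724
grip_force: 0.0
```

```bash
python3 -c "
from h import *
p,R=pick(.4957,.2623,np.radians(9.17)); print(p);go(p,R)
# carton 1 placed: top face warm/bright blob in the bay, check on the top view
c=snap('top');o=np.array([*AX,.046]);fa=2.725;i=-np.array([np.cos(fa),np.sin(fa),0]);bx=i*C-UP*S;bz=i*S+UP*C;by=np.cross(bz,bx);O=o-.045*i
im=c['pixels'];hs=cv2.cvtColor(im,cv2.COLOR_BGR2HSV)
# intersect pixel rays with the plane of the carton top (bay z=.03)
u,v=np.meshgrid(np.arange(375,430),np.arange(180,250));
d=np.stack([u,v,np.ones_like(u)],-1)@np.linalg.inv(c['intrinsics']).T@c['rotation'].T
e=np.array(c['xyz']);t=((O+.03*bz-e)@bz)/(d@bz);X=e+d*t[...,None]-O
x=X@bx;y=X@by
H=hs[180:250,375:430]
m=(H[...,0]>8)&(H[...,0]<24)&(H[...,1]>60)&(x>-.1)&(x<.01)&(abs(y)<.04)
r=cv2.minAreaRect(np.c_[x[m],y[m]].astype(np.float32)*1000);print(r,m.sum(),np.percentile(x[m]*1000,[1,99]),np.percentile(y[m]*1000,[1,99]))
cv2.imwrite('pics/s8.png',np.hstack([cv2.resize(im[150:250,360:460],(560,560),interpolation=cv2.INTER_CUBIC)]))
"
```

```text
[0.4907639  0.26150318 0.006     ]
shift [-2.97  0.    8.67]
twist [ 0.   -0.01 -0.04]
pos [0.4943 0.2622 0.1893] rpy [-3.14  -0.35  -2.985] q [-0.51  0.69  0.07  1.47 -0.15  1.33  1.34] F [ 0.3 -0.3 -1.2] w 0.0724 gf 0.0 t 26.12
((-40.47788619995117, 0.8939056396484375), (82.35598754882812, 48.214454650878906), 0.06520666927099228) 194 [-81.54201102   0.09973053] [-22.19653626  23.19698699]
```

Emit:
{"op": "send_rows", "data": {
  "xyz": [
    [-0.27,0,0.79],
    [-0.27,0,0.79],
    [-0.27,0,0.79],
    [-0.27,0,0.79],
    [-0.27,0,0.79],
    [-0.27,0,0.79],
    [-0.27,0,0.79],
    [-0.27,0,0.79],
    [-0.27,0,0.79],
    [-0.1,0,0.5]
  ],
  "twist": [
    [0,0,0],
    [0,0,0],
    [0,0,0],
    [0,0,0],
    [0,0,0],
    [0,0,0],
    [0,0,0],
    [0,0,0],
    [0,0,0],
    [0,0,0]
  ]
}}

```text
clock: 27.0
ee_pos: [0.4872, 0.262, 0.03]
ee_rot: [-3.141, -0.348, -2.984]
contact_force: [-0.1, 0.2, -0.3]
gripper_width: 0.0723
grip_force: 0.0
```

```bash
python3 -c "
from h import *
p,R=pick(.4957,.2623,np.radians(9.17)); print(p);go(p,R)"
```

```text
[0.4907639  0.26150318 0.006     ]
shift [-0.57 -0.05  1.07]
twist [-0.    0.01 -0.03]
pos [0.4872 0.262  0.03  ] rpy [-3.141 -0.348 -2.984] q [-0.5   0.87  0.05  1.6  -0.17  1.01  1.38] F [-0.1  0.2 -0.3] w 0.0723 gf 0.0 t 27.0
```

Emit:
{"op": "send_rows", "data": {
  "xyz": [
    [-0.3,-0.02,0.55],
    [-0.27,-0.02,0.45],
    [0,0,0]
  ],
  "twist": [
    [0,0,0],
    [0,0,0],
    [0,0,0]
  ]
}}

```text
clock: 27.25
ee_pos: [0.4917, 0.2616, 0.0067]
ee_rot: [-3.14, -0.35, -2.984]
contact_force: [-0.5, -0.6, -0.7]
gripper_width: 0.0726
grip_force: 0.0
```

Emit:
{"op": "send_rows", "data": {
  "xyz": [
    [0,0,0],
    [0,0,0],
    [0,0,0],
    [0,0,0],
    [0,0,0],
    [0,0,0]
  ],
  "twist": [
    [0,0,0],
    [0,0,0],
    [0,0,0],
    [0,0,0],
    [0,0,0],
    [0,0,0]
  ],
  "fingers": -1,
  "squeeze": 30
}}

```text
clock: 27.75
ee_pos: [0.4932, 0.2626, 0.0091]
ee_rot: [3.141, -0.346, -2.983]
contact_force: [1.2, 0.1, 4.1]
gripper_width: 0.0431
grip_force: 32.7
```

```bash
python3 -c "
from h import *
p,R=pick(.4957,.2623,np.radians(9.17)); print(p);go(p,R)"
```

```text
[0.4907639  0.26150318 0.006     ]
shift [ 0.07 -0.04  0.19]
twist [ 0.02  0.04 -0.02]
pos [0.4932 0.2626 0.0091] rpy [ 3.141 -0.346 -2.983] q [-0.5   0.91  0.05  1.59 -0.17  0.98  1.39] F [1.2 0.1 4.1] w 0.0431 gf 32.7 t 27.75
```

Emit:
{"op": "send_rows", "data": {
  "xyz": [
    [0.17,0,-0.45],
    [0.34,0,-0.94],
    [0.34,0,-0.94],
    [0.34,0,-0.94],
    [0.34,0,-0.94],
    [0.34,0,-0.94],
    [0.34,0,-0.94],
    [0.34,0,-0.94],
    [0.34,0,-0.94],
    [0.34,0,-0.94]
  ],
  "twist": [
    [0,0,0],
    [0,0,0],
    [0,0,0],
    [0,0,0],
    [0,0,0],
    [0,0,0],
    [0,0,0],
    [0,0,0],
    [0,0,0],
    [0,0,0]
  ]
}}

```text
clock: 28.58
ee_pos: [0.4915, 0.2619, 0.199]
ee_rot: [-3.142, -0.349, -2.983]
contact_force: [0.4, 0.3, -1.2]
gripper_width: 0.0431
grip_force: 32.2
```

Emit:
{"op": "send_rows", "data": {
  "xyz": [
    [0,0,0],
    [0,0,0],
    [0,0,0],
    [0,0,0],
    [0,0,0],
    [0,0,0]
  ],
  "twist": [
    [0,-0.8,0],
    [0,-0.8,0],
    [0,-0.8,0],
    [0,-0.8,0],
    [0,-0.77,0],
    [0,0,0]
  ]
}}

```text
clock: 29.08
ee_pos: [0.4886, 0.262, 0.1983]
ee_rot: [3.141, -0.004, -2.981]
contact_force: [-1.2, -0.1, -1.7]
gripper_width: 0.0431
grip_force: 32.2
```

```bash
python3 -c "
from h import *
go((.517,-.188,.205),down(3.300))"
```

```text
shift [  2.2  -22.44  -0.33]
twist [ 0.   -0.05  0.02]
pos [0.4886 0.262  0.1983] rpy [ 3.141 -0.004 -2.981] q [-0.61  0.5   0.11  1.75 -0.07  0.9   1.27] F [-1.2 -0.1 -1.7] w 0.0431 gf 32.2 t 29.08
```

Emit:
{"op": "send_rows", "data": {
  "xyz": [
    [0.09,-0.93,-0.02],
    [0.09,-0.94,-0.02],
    [0.09,-0.93,-0.02],
    [0.1,-0.94,-0.02],
    [0.09,-0.93,-0.02],
    [0.09,-0.94,-0.02],
    [0.09,-0.93,-0.02],
    [0.1,-0.94,-0.02]
  ],
  "twist": [
    [0,0,0],
    [0,0,0],
    [0,0,0],
    [0,0,0],
    [0,0,0],
    [0,0,0],
    [0,0,0],
    [0,0,0]
  ]
}}

```text
clock: 29.75
ee_pos: [0.5013, 0.1111, 0.201]
ee_rot: [3.141, -0.004, -2.984]
contact_force: [0.3, -0.0, -1.7]
gripper_width: 0.0434
grip_force: 32.2
```

Emit:
{"op": "send_rows", "data": {
  "xyz": [
    [0.09,-0.93,-0.02],
    [0.09,-0.94,-0.02],
    [0.09,-0.93,-0.02],
    [0.1,-0.94,-0.02],
    [0.09,-0.93,-0.02],
    [0.09,-0.94,-0.02],
    [0.09,-0.93,-0.02],
    [0.1,-0.94,-0.02]
  ],
  "twist": [
    [0,0,0],
    [0,0,0],
    [0,0,0],
    [0,0,0],
    [0,0,0],
    [0,0,0],
    [0,0,0],
    [0,0,0]
  ]
}}

```text
clock: 30.42
ee_pos: [0.5102, -0.039, 0.2042]
ee_rot: [3.14, -0.004, -2.984]
contact_force: [0.5, -0.2, -0.9]
gripper_width: 0.0435
grip_force: 32.2
```

Emit:
{"op": "send_rows", "data": {
  "xyz": [
    [0.09,-0.93,-0.02],
    [0.09,-0.94,-0.02],
    [0.09,-0.93,-0.02],
    [0.1,-0.94,-0.02],
    [0.09,-0.93,-0.02],
    [0.09,-0.94,-0.02],
    [0.09,-0.93,-0.02],
    [0.1,-0.94,-0.02]
  ],
  "twist": [
    [0,0,0],
    [0,0,0],
    [0,0,0],
    [0,0,0],
    [0,0,0],
    [0,0,0],
    [0,0,0],
    [0,0,0]
  ]
}}

```text
clock: 31.08
ee_pos: [0.519, -0.189, 0.2073]
ee_rot: [3.14, -0.004, -2.984]
contact_force: [-0.4, 1.1, -0.2]
gripper_width: 0.0436
grip_force: 32.2
```

Emit:
{"op": "send_rows", "data": {
  "xyz": [
    [0,0,0],
    [0,0,0],
    [0,0,0],
    [0,0,0],
    [0,0,0],
    [0,0,0],
    [0,0,0],
    [0,0,0],
    [0,0,0],
    [0,0,0]
  ],
  "twist": [
    [0,0,1],
    [0,0,1],
    [0,0,1],
    [0,0,1],
    [0,0,1],
    [0,0,1],
    [0,0,1],
    [0,0,1],
    [0,0,1],
    [0,0,1]
  ]
}}

```text
clock: 31.92
ee_pos: [0.5191, -0.1878, 0.2073]
ee_rot: [-3.14, -0.004, 2.423]
contact_force: [-0.6, 0.2, -1.8]
gripper_width: 0.0433
grip_force: 32.2
```

Emit:
{"op": "send_rows", "data": {
  "xyz": [
    [0,0,0],
    [0,0,0],
    [0,0,0],
    [0,0,0],
    [0,0,0],
    [0,0,0],
    [0,0,0],
    [0,0,0],
    [0,0,0],
    [0,0,0]
  ],
  "twist": [
    [0,0,1],
    [0,0,1],
    [0,0,1],
    [0,0,1],
    [0,0,1],
    [0,0,1],
    [0,0,1],
    [0,0,1],
    [0,0,1],
    [0,0,1]
  ]
}}

```text
clock: 32.75
ee_pos: [0.5193, -0.1876, 0.2073]
ee_rot: [-3.138, -0.002, 1.551]
contact_force: [0.3, 0.0, -1.1]
gripper_width: 0.0432
grip_force: 32.2
```

Emit:
{"op": "send_rows", "data": {
  "xyz": [
    [0,0,0],
    [0,0,0],
    [0,0,0],
    [0,0,0],
    [0,0,0],
    [0,0,0],
    [0,0,0],
    [0,0,0],
    [0,0,0],
    [0,0,0]
  ],
  "twist": [
    [0,0,1],
    [0,0,1],
    [0,0,1],
    [0,0,1],
    [0,0,1],
    [0,0,1],
    [0,0,1],
    [0,0,1],
    [0,0,1],
    [0,0,1]
  ]
}}

```text
clock: 33.58
ee_pos: [0.5195, -0.1874, 0.2072]
ee_rot: [-3.138, 0.001, 0.679]
contact_force: [0.5, 1.0, -0.7]
gripper_width: 0.0437
grip_force: 32.2
```

Emit:
{"op": "send_rows", "data": {
  "xyz": [
    [0,0,0],
    [0,0,0],
    [0,0,0],
    [0,0,0],
    [0,0,0],
    [0,0,0],
    [0,0,0],
    [0,0,0],
    [0,0,0],
    [0,0,0]
  ],
  "twist": [
    [0,0,1],
    [0,0,1],
    [0,0,1],
    [0,0,1],
    [0,0,1],
    [0,0,1],
    [0,0,1],
    [0,0,1],
    [0,0,1],
    [0,0,1]
  ]
}}

```text
clock: 34.42
ee_pos: [0.5197, -0.1872, 0.2072]
ee_rot: [-3.14, 0.003, -0.193]
contact_force: [0.6, 0.3, -1.9]
gripper_width: 0.0437
grip_force: 32.2
```

Emit:
{"op": "send_rows", "data": {
  "xyz": [
    [0,0,0],
    [0,0,0],
    [0,0,0],
    [0,0,0]
  ],
  "twist": [
    [0,0,1],
    [0,0,1],
    [0,0,0.4],
    [0,0,0]
  ]
}}

```text
clock: 34.75
ee_pos: [0.5196, -0.1873, 0.2069]
ee_rot: [-3.141, 0.004, -0.399]
contact_force: [-0.1, 0.2, -0.4]
gripper_width: 0.0435
grip_force: 32.2
```

```bash
python3 -c "
from h import *
p,R=place(2.73,0)
i=np.array([.911,-.412,0]);bx=i*C-UP*S;bz=i*S+UP*C
p=np.array([.5108,-.185,.0652])+.034*bz-.004*bx;print(p)
go(p,R)"
```

```text
[ 0.51796949 -0.1882424   0.09851763]
shift [-0.04  0.08  5.42]
twist [-0.    0.04  0.14]
pos [ 0.5196 -0.1873  0.2069] rpy [-3.141  0.004 -0.399] q [-0.35  0.77  1.19  1.76 -0.77  1.17 -0.9 ] F [-0.1  0.2 -0.4] w 0.0435 gf 32.2 t 34.75
```

Emit:
{"op": "send_rows", "data": {
  "xyz": [
    [-0.04,0.03,0.6],
    [0,0,0.7],
    [0,0,0.7],
    [0,0,0.7],
    [0,0,0.7],
    [0,0,0.7],
    [0,0,0.6],
    [0,0,0.3],
    [0,0,0.2],
    [0,0,0]
  ],
  "twist": [
    [0,0,0.14],
    [0,0,0],
    [0,0,0],
    [0,0,0],
    [0,0,0],
    [0,0,0],
    [0,0,0],
    [0,0,0],
    [0,0,0],
    [0,0,0]
  ]
}}

```text
clock: 35.58
ee_pos: [0.5178, -0.1881, 0.1027]
ee_rot: [3.141, 0.003, -0.413]
contact_force: [0.4, -0.0, -1.3]
gripper_width: 0.0433
grip_force: 32.2
```

```bash
python3 -c "
from h import *
p,R=place(2.728,0)
i=np.array([.911,-.412,0]);bx=i*C-UP*S;bz=i*S+UP*C
p=np.array([.5108,-.185,.0652])+.03*bz;print(p)
go(p,R); go(p-.003*bx)"
```

```text
[ 0.52014741 -0.18922737  0.09339078]
shift [0.13 0.   0.46]
twist [0.01 0.03 0.01]
pos [ 0.5178 -0.1881  0.1027] rpy [ 3.141e+00  3.000e-03 -4.130e-01] q [-0.29  0.88  1.06  1.87 -0.93  0.99 -0.78] F [ 0.4 -0.  -1.3] w 0.0433 gf 32.2 t 35.58
shift [-0.01  0.    0.41]
pos [ 0.5178 -0.1881  0.1027] rpy [ 3.141e+00  3.000e-03 -4.130e-01] q [-0.29  0.88  1.06  1.87 -0.93  0.99 -0.78] F [ 0.4 -0.  -1.3] w 0.0433 gf 32.2 t 35.58
```

Emit:
{"op": "send_rows", "data": {
  "xyz": [
    [0,0,0.2],
    [0,0,0.15],
    [0,0,0]
  ],
  "twist": [
    [0,0,0],
    [0,0,0],
    [0,0,0]
  ]
}}

```text
clock: 35.83
ee_pos: [0.5181, -0.1881, 0.0963]
ee_rot: [3.141, 0.001, -0.412]
contact_force: [-1.0, 0.8, -1.4]
gripper_width: 0.0436
grip_force: 32.2
```

Emit:
{"op": "send_rows", "data": {
  "xyz": [
    [0,0,0.08],
    [0,0,0]
  ],
  "twist": [
    [0,0,0],
    [0,0,0]
  ]
}}

```text
clock: 36.0
ee_pos: [0.5182, -0.1882, 0.0949]
ee_rot: [3.141, 0.001, -0.412]
contact_force: [-0.5, 0.8, -0.5]
gripper_width: 0.0435
grip_force: 32.2
```

Emit:
{"op": "send_rows", "data": {
  "xyz": [
    [0.05,0,0.06],
    [0,0,0]
  ],
  "twist": [
    [0,0,0],
    [0,0,0]
  ]
}}

```text
clock: 36.17
ee_pos: [0.5194, -0.1889, 0.094]
ee_rot: [3.141, 0.0, -0.412]
contact_force: [-0.7, -0.2, -0.1]
gripper_width: 0.0436
grip_force: 32.3
```

Emit:
{"op": "send_rows", "data": {
  "xyz": [
    [0.08,0,0.04],
    [0,0,0]
  ],
  "twist": [
    [0,0,0],
    [0,0,0]
  ]
}}

```text
clock: 36.33
ee_pos: [0.5205, -0.1894, 0.0935]
ee_rot: [3.141, 0.001, -0.413]
contact_force: [-1.4, 1.0, 5.0]
gripper_width: 0.0433
grip_force: 32.8
```

Emit:
{"op": "send_rows", "data": {
  "xyz": [
    [0.08,0,0.025],
    [0,0,0]
  ],
  "twist": [
    [0,0,0],
    [0,0,0]
  ]
}}

```text
clock: 36.5
ee_pos: [0.5205, -0.1894, 0.0935]
ee_rot: [-3.141, 0.004, -0.413]
contact_force: [-4.2, 3.0, 10.6]
gripper_width: 0.0433
grip_force: 33.6
```

Emit:
{"op": "send_rows", "data": {
  "xyz": [
    [0.08,0,0.025],
    [0,0,0]
  ],
  "twist": [
    [0,0,0],
    [0,0,0]
  ]
}}

```text
clock: 36.67
ee_pos: [0.5205, -0.1895, 0.0934]
ee_rot: [-3.139, 0.008, -0.413]
contact_force: [-9.0, 6.7, 16.0]
gripper_width: 0.0433
grip_force: 34.2
```

Emit:
{"op": "send_rows", "data": {
  "xyz": [
    [-0.1,0,-0.08],
    [0,0,0]
  ],
  "twist": [
    [0,0,0],
    [0,0,0]
  ]
}}

```text
clock: 36.83
ee_pos: [0.5206, -0.1894, 0.0937]
ee_rot: [3.141, 0.003, -0.413]
contact_force: [-4.2, 1.3, 3.5]
gripper_width: 0.0433
grip_force: 32.6
```

Emit:
{"op": "send_rows", "data": {
  "xyz": [
    [0,0,0],
    [0,0,0],
    [0,0,0],
    [0,0,0]
  ],
  "twist": [
    [0,0,0],
    [0,0,0],
    [0,0,0],
    [0,0,0]
  ],
  "fingers": 0.5
}}

```text
clock: 37.17
ee_pos: [0.522, -0.1899, 0.0932]
ee_rot: [3.141, 0.001, -0.412]
contact_force: [0.1, -0.1, 0.6]
gripper_width: 0.064
grip_force: 0.0
```

Emit:
{"op": "send_rows", "data": {
  "xyz": [
    [0,0,-0.3],
    [0,0,-0.8],
    [0,0,-0.8],
    [0,0,-0.8],
    [0,0,-0.8],
    [0,0,-0.8],
    [0,0,-0.8],
    [0,0,-0.4]
  ],
  "twist": [
    [0,0,0],
    [0,0,0],
    [0,0,0],
    [0,0,0],
    [0,0,0],
    [0,0,0],
    [0,0,0],
    [0,0,0]
  ]
}}

```text
clock: 37.83
ee_pos: [0.5224, -0.1907, 0.2058]
ee_rot: [3.14, -0.002, -0.413]
contact_force: [0.2, -0.3, 0.3]
gripper_width: 0.0641
grip_force: 0.0
```

Emit:
{"op": "send_rows", "data": {
  "xyz": [
    [-1,-1,0],
    [-1,-1,0],
    [-0.6,-1,0],
    [0,-1,0],
    [0,-1,0],
    [0,-1,0],
    [0,-1,0],
    [0,-1,0],
    [0,-1,0],
    [0,-1,0]
  ],
  "twist": [
    [0,0,0],
    [0,0,0],
    [0,0,0],
    [0,0,0],
    [0,0,0],
    [0,0,0],
    [0,0,0],
    [0,0,0],
    [0,0,0],
    [0,0,0]
  ]
}}

```text
clock: 38.67
ee_pos: [0.5545, 0.0154, 0.2032]
ee_rot: [3.141, 0.002, -0.412]
contact_force: [-0.5, 0.3, 0.7]
gripper_width: 0.0638
grip_force: 0.0
```

```bash
python3 -c "
from h import *
go()
c=snap('top');s=snap('scene');f=cv2.resize
a=f(c['pixels'][140:250,350:460],(390,390),interpolation=cv2.INTER_CUBIC);b=f(s['pixels'][110:220,320:430],(390,390),interpolation=cv2.INTER_CUBIC)
cv2.imwrite('pics/fin.png',np.hstack([a,b]))"
```

```text
pos [0.5545 0.0154 0.2032] rpy [ 3.141e+00  2.000e-03 -4.120e-01] q [-0.73  0.8   1.23  1.76 -0.81  1.2  -1.25] F [-0.5  0.3  0.7] w 0.0638 gf 0.0 t 38.67
```

View pics/fin.png

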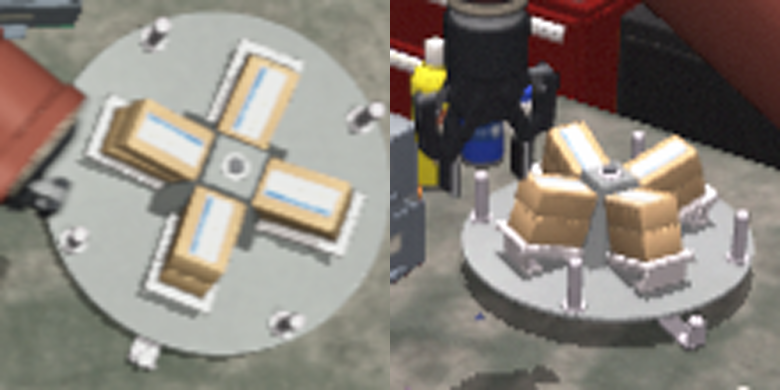

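The picture shows both cartons stacked in the front bay, at about (205,240) in the left panel. They look the same as the fixed stock, and the pointer is at (145,350). I'll check the angle and the stack's position numerically before handing in.

```bash
python3 -c "
from h import *
c=snap('top')
k=390/110;P=lambda x,y,z: ray(c,350+x/k-.35,140+y/k-.35,z)[:2]
pg=[P(*q,.089) for q in((162,27),(378,107),(295,318),(78,235))];o=np.mean(pg,0);print(o)
for p in pg:
    d=p-o;print(np.linalg.norm(d),(np.arctan2(d[1],d[0])-np.pi/4)%(np.pi/2)+np.pi/2)
d=P(145,350,.034)-o;print('ptr',np.arctan2(d[1],d[0]))
fa=2.728;i=-np.array([np.cos(fa),np.sin(fa),0]);bx=i*C-UP*S;bz=i*S+UP*C;by=np.cross(bz,bx);O=np.array([*AX,.046])-.045*i
hs=cv2.cvtColor(c['pixels'],cv2.COLOR_BGR2HSV)
u,v=np.meshgrid(np.arange(375,430),np.arange(180,250))
d=np.stack([u,v,np.ones_like(u)],-1)@np.linalg.inv(c['intrinsics']).T@c['rotation'].T
e=np.array(c['xyz']);t=((O+.06*bz-e)@bz)/(d@bz);X=e+d*t[...,None]-O;x=X@bx;y=X@by;H=hs[180:250,375:430]
m=(H[...,0]>8)&(H[...,0]<24)&(H[...,1]>60)&(x>-.1)&(x<.008)&(abs(y)<.035)
print(cv2.minAreaRect(np.c_[x[m],y[m]].astype(np.float32)*1000),np.percentile(x[m]*1000,[1,99]),np.percentile(y[m]*1000,[1,99]))
"
```

```text
[ 0.57632293 -0.21357291]
0.13783061018157597 2.7330971148512107
0.14207230869714296 2.731352628863212
0.13758334249546395 2.727688535803957
0.14132796576954704 2.7331072826838927
ptr 2.7023064252537754
((-45.340728759765625, -0.6306724548339844), (104.86246490478516, 68.24945068359375), 0.4633500874042511) [-97.11136739   5.50717977] [-31.42423557  29.83907004]
```

```bash
python3 -c "
from h import *
print(job_done())"
```

```text
the job is handed in; nothing more can be done
None
```

I turned the empty bay over the pointer (about 3 mm off its line), stacked both cartons in it against the backstop, and handed the job in at about 39 s. The cap, dish and puck were not touched. The hand-in returned no verdict, and I checked the upper carton only by the final picture and the contact forces, because its last position measurement was unusable.

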